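Stack the tins on the strapping stand and hold the keeper arm on its stop

ROBOT

A 6-joint arm with a two-finger parallel gripper is mounted at the origin on a cart in front of the work surface, level with it; the furniture and walls round the work are solid. World frame = base frame: x ahead of the robot, y to its left, z up, the work surface at z = 0. Lengths are in m, angles in rad, forces in N, time in s.
With the tool pointing down it reaches from about 0.25 to 0.775 m from the base axis. Payload 8.9 kg.
Tool frame: the origin (TCP) lies between the finger pads; the fingertips stand robot.tcp_to_tips ahead of it and the grasp point (between the pads) lies 8 mm behind it (robot.tcp_to_tips is the distance from the TCP to the fingertips, in m); z points along the fingers, y is the line along which they close (so a half turn about z gives the same grasp; the last joint's range is limited). The gripper opens to 85 mm and grips with 20 to 120 N. Pads are 22 mm wide; open, the fingers measure 114 mm over their backs; the gripper's body (76 mm by 85 mm) begins 54 mm behind the grasp point. The pads swing forward as they close: fully open they stand 13 mm farther back than shut.
Start: joints at [-1.397, 0.291, -0.153, 1.127, 0, 1.431], TCP at [0.162, -0.5, 0.242] pointing down, gripper open.
Joint ranges: [-2.52, 2.52], [-0.91, 1.74], [-1.3, 1.37], [-1.96, 2.02], [-1.52, 1.47], [-3.14, 3.14]. Speed limits (rad/s): [2.22, 2.22, 2.79, 3.14, 3.14, 3.14].

INTERFACE

Orientations are given as a rotation vector (axis times angle).
In Python, from bench import sense, imaging, job, robot gives the robot as it stands.
- The arm moves only by the shell command python3 -m crank 'ROWS' [OPENING]. ROWS is JSON, a list of rows, each an object with "dp": the shift along the tool's x, y, z in mm, a list of three; "turn": the turn about the tool's z in degrees. In form: [{"dp": [x, y, z], "turn": turn}, ...]. A call has 1 to 5 rows; each row is the pose to reach, as a shift and turn from the pose commanded when the call began, along the tool's axes at that moment; what a row does not reach only later rows make up. A row lasts 1/12 s, in which the tool goes at most 41.7 mm and 7.16 degrees, less where a joint would pass 70% of its speed; a pose out of reach is approached as far as the arm can. A call with a gripper value outside its range is refused whole. OPENING is the finger opening in mm, from 0 to 85.4, set as the call begins (- or left out, the last holds). The fingers move at their own pace and stop on an object; the grip force is fixed at half the most. Time passes only in rows, so rows that repeat a pose let the fingers close. It gives the time, the measured TCP pose, the force, the opening and the grip force at its end, in the units of the state.
- sense(): the state, without advancing time (a new reading comes with each control period).
- imaging.get_image(name): name is "scene" or "side" or "wrist"; returns the picture (400x640x3 uint8, blue, green, red); there is no depth.
- imaging.camera_model(name): a dict with "vertical_fov" (degrees; the focal length in pixels is half the picture's height over the tangent of half this angle, whatever the lens; pixels are square), "cx", "cy" (the principal point, pixels), "dist_coeffs" ([k1, k2, p1, p2, k3] as OpenCV has them; the pictures are not rectified), "R" (3x3) and "t" (3): a world point X has camera coordinates R X + t. Camera axes: x right, y down, z forward; pixel columns grow to the right and rows downward; lengths in m; the calibration is good to about 2 mm. A picture is of the moment at which its call begins: read the wrist's pose just before it. camera_model takes no time and is no camera call; for the wrist camera it gives the pose at the moment of the call.
- job.hand_in(): hands the job in; it is judged then, once.
The state is a dict: "time": time; "joint_pos": joint angles; "qvel": joint speeds; "joint_efforts": joint torques, N m; "tool_pos": TCP position; "tool_rot": TCP orientation; "contact_force": force on the tool from outside, world axes, zero at the start; "torque": the same for the moment, N m; "gripper_width": finger opening in m; "gripper_force": force on a finger pad.
Only numpy, scipy, OpenCV 4.12 (cv2) and the standard library are available. Lean on these libraries where they do the work, as an engineer would, in place of code of your own. Each camera call takes 0.05 s, during which the arm holds its last target. There are 200 camera calls.

TASK

Get the tins ready for strapping: one lidded tin already stands in the seat of the small strapping stand; stack the other two tins squarely on it, one on top of the other. Then swing the stand's spring-loaded keeper arm forward by its upright handle, over the stack and all the way to its stop, and finish while still holding it there with the fingers: it has no catch and flies back if let go. Keep the stack square, and leave the solder spool, tape measure and screwdriver alone.

Things in the scene. Friction and masses are not known exactly. Their poses are not given: they have to be found in the camera images.
- stand: strapping stand fixed to the bench: grey plate, 10 mm thick, edges at x = +-70, y = -80 and +155 mm. Origin on the bench under the centre of the tin seat (three 5 mm high locating pegs on the plate); x is 'forward' (away from the robot at yaw 0), y points to the pivot post, z up. Two 10 mm stop pins, 100 mm high, stand within 46 mm of the post's axis.
- pivot (a point): point on the vertical axis of the pivot post (upright, with a coil spring round it, 106 mm high), about which the keeper arm turns; on the bench, at (0, +105) mm in the stand's frame. The keeper arm is an 18 mm wide aluminium bar, 158 mm long from this axis, underside 86 mm and top 97 mm above the bench (7 mm over a column of three tins).
- keeper (a joint): angle of the keeper arm, rad: 0 = sprung back clear of the seat on its rest pin; grows counter-clockwise seen from above as the arm swings forward; 1.15 = fully home on the forward stop, the arm then lying along the stand's -y over the middle of the seat. Spring torque 0.26 N m at 0 rising to 0.67 N m at 1.15 (4.5 N at the handle); it never stays by itself.
- handle (a point): upright black cylindrical handle fixed on the outer end of the keeper arm, 16 mm in diameter, from 97 to 137 mm above the bench (the lowest 4 mm is a 20 mm collar); this point is on its axis at its foot, 97 mm above the bench, 150 mm from the post's axis. Turns with the arm.
- tin_a: round lidded tin, yellow lid on a pale body, 53 mm across, 23 mm high, flat top and bottom, 40 to 90 g; origin at the centre of its underside, z up. This one stands in the seat already, underside 10 mm above the bench.
- tin_b: round lidded tin, yellow lid on a pale body, 53 mm across, 23 mm high, flat top and bottom, 40 to 90 g; origin at the centre of its underside, z up. Starts on the bench; either of the two may go on first.
- tin_c: round lidded tin, yellow lid on a pale body, 53 mm across, 23 mm high, flat top and bottom, 40 to 90 g; origin at the centre of its underside, z up. Starts on the bench; either of the two may go on first.
- solder_spool: pale grey spool of solder wire with a hole in the middle, 55 mm across, 34 mm high, standing on the bench; leave alone. Origin under its centre.
- tape_measure: yellow tape measure, 32x76x58 mm, on the bench; leave alone. Origin under its centre.
- screwdriver: small screwdriver with yellow handle, 17x140x18 mm, lying on the bench; leave alone. Origin under its centre.

How it is judged:
By the outcome, as a careful person would: the job done as asked, in the order asked, and still so for the second after the job is handed in, while the arm keeps its last pose, push and grip.
It also fails if it takes over 64 s, if anything falls off the work surface, if the arm or the gripper's body presses on something with over 40 N, if the wrist force passes 120 N, or if a joint passes its speed limit or range.

## Working session

There is one attempt and no reset: what is moved stays moved. The work goes in short steps, Python scripts to look and compute and a shell command to move; the robot and the scene stay as the last step left them, time stands still between calls to the robot, and variables do not carry over. Pictures are saved under pics/ and viewed, at most 10 in all, crops included, and the job is handed in when it is done.

```bash
ls; mkdir -p pics
python3 - <<'E'
from bench import sense, imaging, job, robot
import cv2
s=sense();print(s['time'],s['tool_pos'],s['tool_rot'],robot.tcp_to_tips,s['gripper_width'])
for n in ['scene','side','wrist']:
    im=imaging.get_image(n);cv2.imwrite(f'pics/{n}0.png',im);m=imaging.camera_model(n);print(n,m)
E
```

```text
pics
0.0 [ 0.1614802  -0.49907982  0.24170902] [-3.10187755e+00 -4.89136509e-01  9.04557451e-05] 0.011 0.08532668276395484
scene {'vertical_fov': 47.40079481039127, 'cx': 325.3251307248136, 'cy': 198.09029608521445, 'dist_coeffs': array([0.00948294, 0.        , 0.        , 0.        , 0.        ]), 'R': array([[ 4.58037356e-01, -8.88932854e-01,  4.01361870e-04],
       [-5.53618854e-01, -2.85614469e-01, -7.82259893e-01],
       [ 6.95491154e-01,  3.58082051e-01, -6.22952084e-01]]), 't': array([-0.26379813,  0.39179566,  1.23237232])}
side {'vertical_fov': 42.40431413819297, 'cx': 323.71230357833065, 'cy': 197.72157258377848, 'dist_coeffs': array([0.0365942, 0.       , 0.       , 0.       , 0.       ]), 'R': array([[-0.84528293, -0.53393076,  0.0203643 ],
       [-0.27136008,  0.39614314, -0.87717405],
       [ 0.46028303, -0.74698631, -0.47974053]]), 't': array([0.5354246 , 0.22918044, 1.17709204])}
wrist {'vertical_fov': 59.97656672199039, 'cx': 316.67502698778685, 'cy': 199.72673835537154, 'dist_coeffs': array([-0.03046947,  0.        ,  0.        ,  0.        ,  0.        ]), 'R': array([[ 0.30686356, -0.95175223, -0.00156441],
       [-0.9126049 , -0.29470748,  0.2833722 ],
       [-0.27016116, -0.08552891, -0.95900873]]), 't': array([-0.52333111, -0.03557995,  0.37879026])}
```

View pics/scene0.png

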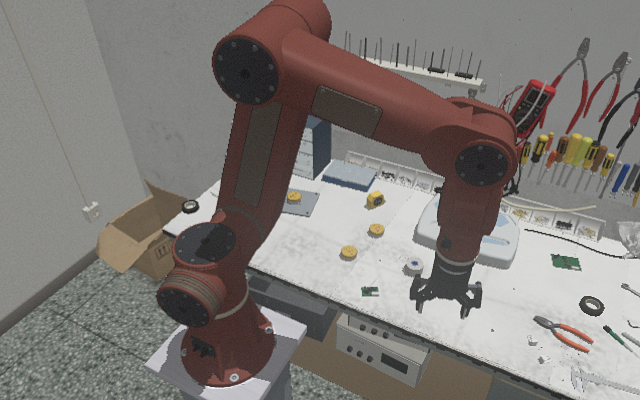

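View pics/side0.png

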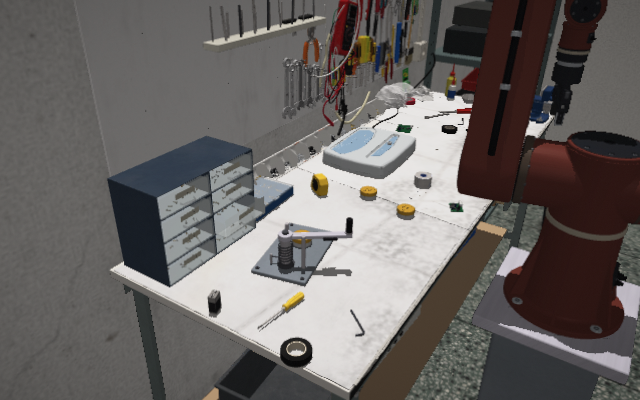

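The scene view shows the bench tins near (376,230) and (348,253), and the seated tin near (294,198). In the side view they are at (369,191), (405,210) and (300,240), with the post at (286,235) and the handle at (349,226).

```bash
cat > h.py <<'E'
import numpy as np, cv2
from bench import sense, imaging
def ray(m,uv):
    f=200/np.tan(np.radians(m['vertical_fov'])/2)
    K=np.array([[f,0,m['cx']],[0,f,m['cy']],[0,0,1]])
    p=cv2.undistortPoints(np.array([[uv]],float),K,m['dist_coeffs'])[0,0]
    R=np.array(m['R']);return -R.T@m['t'], R.T@np.array([p[0],p[1],1])
def plane(m,uv,z):
    c,d=ray(m,uv);return c+d*(z-c[2])/d[2]
def proj(m,X):
    f=200/np.tan(np.radians(m['vertical_fov'])/2)
    K=np.array([[f,0,m['cx']],[0,f,m['cy']],[0,0,1]])
    return cv2.projectPoints(np.atleast_2d(np.array(X,float)),cv2.Rodrigues(np.array(m['R']))[0],np.array(m['t']),K,m['dist_coeffs'])[0][:,0]
def yellow(im,amin=30):
    h=cv2.cvtColor(im,cv2.COLOR_BGR2HSV)
    k=cv2.inRange(h,(15,110,90),(35,255,255))
    n,l,st,c=cv2.connectedComponentsWithStats(k)
    return [(c[i],st[i]) for i in range(1,n) if st[i][4]>=amin],k
def tool():
    s=sense();R=cv2.Rodrigues(np.array(s['tool_rot']))[0];return s,np.array(s['tool_pos']),R
E
python3 - <<'E'
from h import *
for n in ['scene','side']:
    im=cv2.imread(f'pics/{n}0.png');m=imaging.camera_model(n)
    for c,st in yellow(im)[0]:
        print(n,c.round(1),st,plane(m,c,.023).round(4),plane(m,c,.033).round(4))
a=cv2.resize(cv2.imread('pics/side0.png')[170:310,240:440],None,fx=4,fy=4,interpolation=cv2.INTER_CUBIC)
cv2.imwrite('pics/c1.png',a)
E
```

```text
scene [545.1 139.5] [538 133  16  21 100] [ 1.4667 -0.6303  0.023 ] [ 1.4478 -0.6297  0.033 ]
scene [578.9 150.4] [561 134  42  34 716] [ 1.4382 -0.7688  0.023 ] [ 1.4196 -0.7668  0.033 ]
scene [539.1 148.2] [536 143   7  12  41] [ 1.379  -0.6165  0.023 ] [ 1.361 -0.616  0.033]
scene [524.8 154.6] [521 144  10  20  79] [ 1.2994 -0.5701  0.023 ] [ 1.2821 -0.57    0.033 ]
scene [607.1 163.8] [601 154  13  22 105] [ 1.3801 -0.8775  0.023 ] [ 1.362  -0.8745  0.033 ]
scene [635.9 197.8] [633 188   7  18  39] [ 1.1814 -0.978   0.023 ] [ 1.1652 -0.974   0.033 ]
scene [373.3 195.9] [367 191  16  12  91] [ 0.7477 -0.1125  0.023 ] [ 0.7357 -0.1168  0.033 ]
scene [293.9 196.2] [288 192  13  10  97] [0.6109 0.1495 0.023 ] [0.6002 0.1427 0.033 ]
scene [376.3 228.3] [370 224  14  10  99] [ 0.5871 -0.1904  0.023 ] [ 0.5766 -0.194   0.033 ]
scene [348.5 250.8] [342 246  14  11 115] [ 0.4454 -0.1514  0.023 ] [ 0.4362 -0.1553  0.033 ]
side [392.4  36.4] [391  26   3  24  37] [ 1.5275 -2.3065  0.023 ] [ 1.5063 -2.2603  0.033 ]
side [363.9  48.2] [357  36  14  27 248] [ 1.5145 -1.8687  0.023 ] [ 1.4934 -1.8285  0.033 ]
side [450.   80.1] [448  76   6  11  40] [ 0.8119 -1.4958  0.023 ] [ 0.8005 -1.4606  0.033 ]
side [320.9 184.2] [311 174  17  22 231] [ 0.7289 -0.134   0.023 ] [ 0.7186 -0.1175  0.033 ]
side [368.2 190.7] [361 186  16  11 126] [ 0.5871 -0.1796  0.023 ] [ 0.5787 -0.1625  0.033 ]
side [405.5 208.9] [397 204  18  11 157] [ 0.4462 -0.1411  0.023 ] [ 0.4397 -0.1245  0.033 ]
side [293.5 300.4] [283 292  21  19 171] [0.4819 0.3632 0.023 ] [0.4749 0.3729 0.033 ]
```

View pics/c1.png

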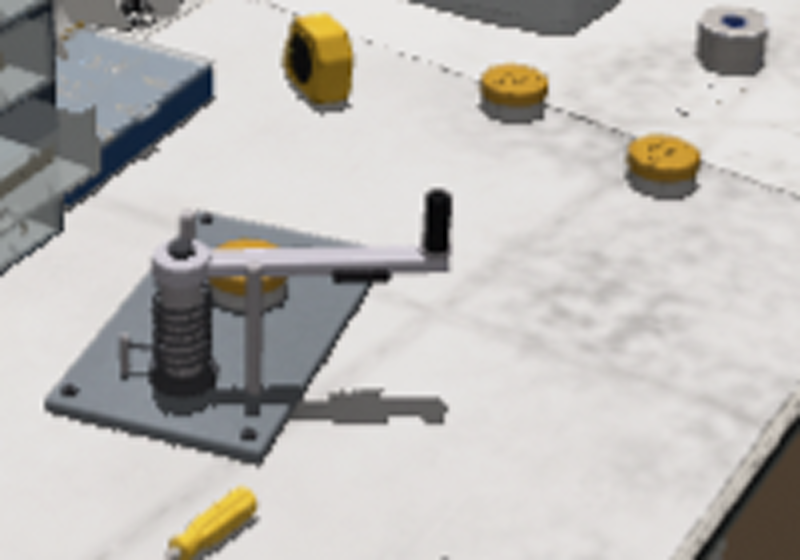

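Crop: plate top corners at crop px (47,401), (261,456), (199,212), handle top at (437,193), post cap at (180,252).

Run:
```python
from h import *
m=imaging.camera_model('side')
g=lambda x,y,z:plane(m,(240+x/4-.4,170+y/4-.4),z)
for n,x,y,z in [('L ++',47,401,.01),('B -+',261,458,.01),('T +-',199,212,.01),('R --',380,281,.01),('handtop',437,193,.137),('handfoot',437,252,.097),('post',181,248,.097)]:
    print(n,g(x,y,z).round(4))
L,B,T=g(47,401,.01),g(261,458,.01),g(199,212,.01)
print(np.linalg.norm(L-B),np.linalg.norm(L-T))
ex=(L-B);ey=(L-T);print(np.degrees(np.arctan2(ex[1],ex[0])),np.degrees(np.arctan2(ey[1],ey[0]))-90)
# scene check
ims=cv2.imread('pics/scene0.png')
cv2.imwrite('pics/c2.png',cv2.resize(ims[150:280,240:420],None,fx=4.4,fy=4.4,interpolation=cv2.INTER_CUBIC))
```

```text
L ++ [0.6387 0.3152 0.01  ]
B -+ [0.5023 0.2893 0.01  ]
T +- [0.6895 0.0892 0.01  ]
R -- [0.5411 0.0931 0.01  ]
handtop [0.4649 0.162  0.137 ]
handfoot [0.4629 0.1621 0.097 ]
post [0.5908 0.2434 0.097 ]
0.13883743396551493 0.2315949869027131
10.73587232700955 12.675276553455646
```

View pics/wrist0.png

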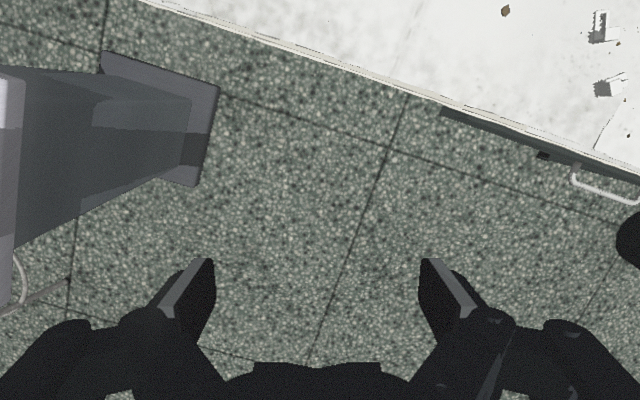

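```bash
A='x'
python3 -m crank '[{"dp":[35,-22,0],"turn":0},{"dp":[70,-44,0],"turn":0},{"dp":[105,-66,0],"turn":0},{"dp":[140,-88,0],"turn":0},{"dp":[174,-110,0],"turn":0}]'
python3 -m crank '[{"dp":[35,-22,0],"turn":0},{"dp":[70,-44,0],"turn":0},{"dp":[105,-66,0],"turn":0},{"dp":[140,-88,0],"turn":0},{"dp":[174,-110,0],"turn":0}]'
python3 -m crank '[{"dp":[10,-7,10],"turn":-7},{"dp":[20,-14,20],"turn":-14},{"dp":[30,-20,30],"turn":-21},{"dp":[34,-23,40],"turn":-28},{"dp":[34,-23,40],"turn":-35}]'
python3 -m crank '[{"dp":[0,0,0],"turn":-7},{"dp":[0,0,0],"turn":-14},{"dp":[0,0,0],"turn":-21},{"dp":[0,0,0],"turn":-28},{"dp":[0,0,0],"turn":-35}]'
python3 -m crank '[{"dp":[0,0,0],"turn":-6},{"dp":[0,0,0],"turn":-12},{"dp":[0,0,0],"turn":-12}]'
python3 - <<'E'
from h import *
s,p,R=tool();print(s['time'],p,R.round(3).tolist(),s['joint_pos'])
m=imaging.camera_model('wrist');im=imaging.get_image('wrist');cv2.imwrite('pics/w1.png',im)
print(-np.array(m['R']).T@m['t'])
for c,st in yellow(im,300)[0]:print(c,st,plane(m,c,.023))
E
```

```text
time: 0.57
tool_pos: [0.294, -0.3396, 0.2422]
tool_rot: [-3.103, -0.488, -0.0]
contact_force: [0.4, -1.6, 0.2]
gripper_width: 0.0854
gripper_force: 0.0
time: 0.98
tool_pos: [0.4259, -0.1812, 0.2424]
tool_rot: [3.103, 0.489, 0.0]
contact_force: [0.9, -0.8, 0.1]
gripper_width: 0.0854
gripper_force: 0.0
time: 1.4
tool_pos: [0.4498, -0.1492, 0.2004]
tool_rot: [-2.805, -1.409, 0.002]
contact_force: [-0.9, 0.9, -1.5]
gripper_width: 0.0851
gripper_force: 0.0
time: 1.82
tool_pos: [0.4501, -0.1506, 0.2021]
tool_rot: [-2.254, -2.187, 0.0]
contact_force: [-1.0, -0.3, 0.2]
gripper_width: 0.0854
gripper_force: 0.0
time: 2.07
tool_pos: [0.4501, -0.1507, 0.2021]
tool_rot: [-2.015, -2.41, 0.0]
contact_force: [0.4, 0.4, -0.3]
gripper_width: 0.0856
gripper_force: 0.0
2.0667 [ 0.45008526 -0.15067481  0.20212627] [[-0.177, 0.984, -0.0], [0.984, 0.177, 0.0], [0.0, -0.0, -1.0]] [-4.77241289e-01  2.24647375e-01 -3.52942197e-01  9.93671148e-01
 -4.35713797e-06  9.15679103e-01]
[ 0.43739924 -0.07857088  0.33279042]
[315.61658908 176.15065595] [ 288  149   56   55 2363] [ 0.44880114 -0.14675928  0.023     ]
[619.7677882  205.64589079] [ 589  179   51   61 1813] [ 0.74149981 -0.12331943  0.023     ]
[451.58950131 238.9984252 ] [ 426  215   52   49 1905] [ 0.58949472 -0.18479092  0.023     ]
```

View pics/w1.png

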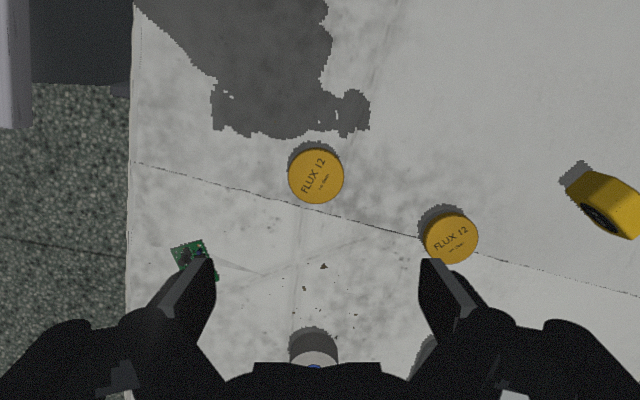

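```bash
python3 -m crank '[{"dp":[4,0,40],"turn":0},{"dp":[4,0,80],"turn":0},{"dp":[4,0,115],"turn":0},{"dp":[4,0,145],"turn":0},{"dp":[4,0,160],"turn":0}]'
python3 -m crank '[{"dp":[0,0,12],"turn":0},{"dp":[0,0,22],"turn":0},{"dp":[0,0,27],"turn":0},{"dp":[0,0,27],"turn":0}]'
python3 -m crank '[{"dp":[0,0,0],"turn":0},{"dp":[0,0,0],"turn":0},{"dp":[0,0,0],"turn":0},{"dp":[0,0,0],"turn":0},{"dp":[0,0,0],"turn":0}]' 45
python3 -m crank '[{"dp":[0,0,0],"turn":0},{"dp":[0,0,0],"turn":0},{"dp":[0,0,0],"turn":0}]'
```

```text
time: 2.53
tool_pos: [0.4475, -0.1458, 0.0391]
tool_rot: [-2.024, -2.398, 0.002]
contact_force: [-0.0, -0.8, -0.5]
gripper_width: 0.0851
gripper_force: 0.0
time: 2.87
tool_pos: [0.4488, -0.1465, 0.0144]
tool_rot: [-2.023, -2.401, 0.001]
contact_force: [-0.4, -0.4, 0.3]
gripper_width: 0.0852
gripper_force: 0.0
time: 3.28
tool_pos: [0.4502, -0.1471, 0.0166]
tool_rot: [2.02, 2.404, 0.001]
contact_force: [-2.3, 1.5, 13.0]
gripper_width: 0.0489
gripper_force: 59.8
time: 3.53
tool_pos: [0.4502, -0.1471, 0.0166]
tool_rot: [2.02, 2.403, 0.001]
contact_force: [-2.8, 2.0, 11.9]
gripper_width: 0.049
gripper_force: 59.8
```

```bash
python3 -m crank '[{"dp":[0,0,-15],"turn":0},{"dp":[0,0,-45],"turn":0},{"dp":[0,0,-85],"turn":0},{"dp":[0,0,-125],"turn":0},{"dp":[0,0,-165],"turn":0}]'
python3 -m crank '[{"dp":[22,17,-30],"turn":0},{"dp":[50,39,-48],"turn":0},{"dp":[78,61,-48],"turn":0},{"dp":[106,83,-48],"turn":0},{"dp":[134,105,-48],"turn":0}]'
python3 -m crank '[{"dp":[28,22,0],"turn":0},{"dp":[56,44,0],"turn":0},{"dp":[84,66,0],"turn":0},{"dp":[112,88,0],"turn":0},{"dp":[127,100,0],"turn":0}]'
python3 -m crank '[{"dp":[0,0,0],"turn":0},{"dp":[0,0,0],"turn":0}]'
python3 - <<'E'
from h import *
s,p,R=tool();print(s['time'],p,R.round(3).tolist(),s['joint_pos'])
m=imaging.camera_model('wrist');im=imaging.get_image('wrist');cv2.imwrite('pics/w2.png',im)
for c,st in yellow(im,100)[0]:print(c,st,plane(m,c,.033))
E
```

```text
time: 3.95
tool_pos: [0.4492, -0.1466, 0.1827]
tool_rot: [2.021, 2.404, 0.0]
contact_force: [1.3, -0.3, -0.5]
gripper_width: 0.0486
gripper_force: 62.6
time: 4.37
tool_pos: [0.5307, 0.0048, 0.2296]
tool_rot: [2.021, 2.403, 0.002]
contact_force: [0.5, -1.2, -1.2]
gripper_width: 0.0486
gripper_force: 62.6
time: 4.78
tool_pos: [0.6076, 0.149, 0.2286]
tool_rot: [2.019, 2.407, 0.002]
contact_force: [-0.6, -0.3, -0.5]
gripper_width: 0.0492
gripper_force: 62.6
time: 4.95
tool_pos: [0.6065, 0.1466, 0.2283]
tool_rot: [2.019, 2.407, -0.0]
contact_force: [0.3, 0.6, -0.6]
gripper_width: 0.0489
gripper_force: 62.6
4.95 [0.60650177 0.14655933 0.22827203] [[-0.174, 0.985, -0.0], [0.985, 0.174, -0.0], [-0.0, -0.0, -1.0]] [ 1.20077670e-01  4.89123079e-01  1.09600175e-01  1.19137488e+00
 -1.54727456e-04  1.51612659e+00]
[317.66193962 171.40896615] [ 291  145   54   53 2186] [0.60698406 0.15176847 0.033     ]
[316.43624498 281.74026104] [ 257  221  120  117 9960] [0.62632492 0.0346969  0.033     ]
```

View pics/w2.png

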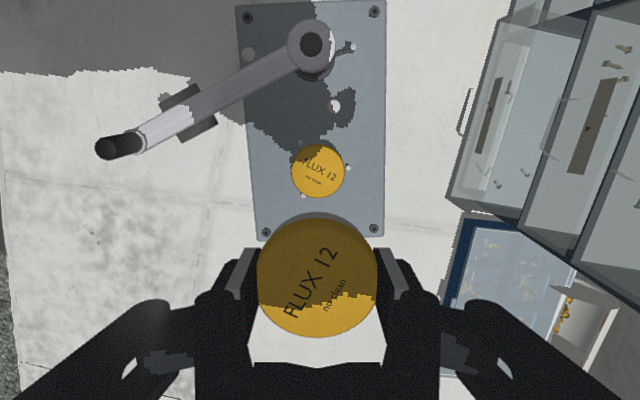

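The wrist view shows the held tin (centre ≈(317,279)), the seated tin (317,171), post top (311,43), handle top (106,148), and plate corners out to (386,236).

```bash
cat >> h.py <<'E'
from scipy.optimize import least_squares
def tinfit(m,im,near,z,r=.0265):
    """centre of a lid's top rim from the far-side contour (seen from camera)"""
    _,k=yellow(im); k=cv2.morphologyEx(k,cv2.MORPH_CLOSE,np.ones((9,9)))
    cs=cv2.findContours(k,cv2.RETR_EXTERNAL,cv2.CHAIN_APPROX_NONE)[0]
    cs=[c for c in cs if cv2.contourArea(c)>300]
    c=min(cs,key=lambda c:np.hypot(*(c[:,0].mean(0)-near)))
    c=cv2.convexHull(c)[:,0]
    P=np.array([plane(m,q,z)[:2] for q in c]);C=(-np.array(m['R']).T@m['t'])[:2]
    o=P.mean(0)
    for _ in range(5):
        d=(o-C)/np.linalg.norm(o-C);Q=P[(P-o)@d>-.003]
        f=least_squares(lambda q:np.hypot(*(Q-q[:2]).T)-r,o,loss='soft_l1',f_scale=.0005);o=f.x
    return o, np.abs(np.hypot(*(Q-o).T)-r).mean()
E
python3 - <<'E'
from h import *
s,p,R=tool()
m=imaging.camera_model('wrist');im=cv2.imread('pics/w2.png')
print('a',tinfit(m,im,(317,171),.033)); print('held',tinfit(m,im,(317,279),p[2]-.0166+.023),p)
for n,uv,z in [('post',(311,43),.106),('hand',(106,148),.137),('--',(259,240),.01),('+-',(385,236),.01),('-+',(236,4),.01),('++',(388,1),.01)]:print(n,plane(m,uv,z).round(4))
E
```

```text
a (array([0.60617203, 0.1515016 ]), np.float64(0.0003685098843546773))
held (array([0.60586622, 0.14784543]), np.float64(0.00045098398773729903)) [0.60619025 0.14562858 0.2283527 ]
post [0.5841 0.2521 0.106 ]
hand [0.4649 0.1641 0.137 ]
-- [0.5578 0.0602 0.01  ]
+- [0.6919 0.0883 0.01  ]
-+ [0.5077 0.2862 0.01  ]
++ [0.6432 0.3123 0.01  ]
```

```bash
python3 -m crank '[{"dp":[2,0,20],"turn":0},{"dp":[4,1,45],"turn":0},{"dp":[4,1,62],"turn":0},{"dp":[4,1,68],"turn":0},{"dp":[4,1,68],"turn":0}]'
python3 -m crank '[{"dp":[0,0,0],"turn":0},{"dp":[0,0,0],"turn":0}]'
python3 - <<'E'
from h import *
s,p,R=tool();print(s['time'],p)
m=imaging.camera_model('wrist');im=imaging.get_image('wrist');cv2.imwrite('pics/w3.png',im)
_,k=yellow(im);cv2.imwrite('pics/k3.png',np.hstack([cv2.resize(im,None,fx=.6,fy=.6),cv2.cvtColor(cv2.resize(k,None,fx=.6,fy=.6),cv2.COLOR_GRAY2BGR)]))
for c,st in yellow(im,100)[0]:
    print(c,st)
    print(tinfit(m,im,c,.033),tinfit(m,im,c,p[2]-.0166+.023))
E
```

```text
time: 5.42
tool_pos: [0.6056, 0.1486, 0.1593]
tool_rot: [-2.022, -2.403, 0.003]
contact_force: [-0.3, 0.7, -0.3]
gripper_width: 0.0488
gripper_force: 62.6
time: 5.58
tool_pos: [0.6076, 0.1493, 0.1619]
tool_rot: [2.021, 2.403, 0.002]
contact_force: [0.4, -1.0, -0.5]
gripper_width: 0.0487
gripper_force: 62.6
5.5833 [0.60755497 0.14933408 0.16187013]
[315.69094767 188.63118812] [ 283  158   66   58 2828]
(array([0.62742572, 0.04462096]), np.float64(0.007022815866889047)) (array([0.60742403, 0.15164438]), np.float64(0.0005244077279072368))
[316.19840969 279.67692162] [  257   218   120   120 10564]
(array([0.62742572, 0.04462096]), np.float64(0.007022815866889047)) (array([0.60742403, 0.15164438]), np.float64(0.0005244077279072368))
```

View pics/k3.png

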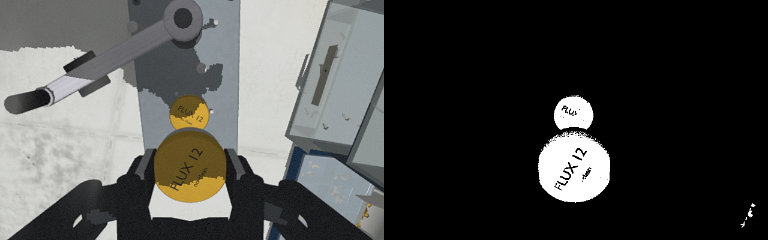

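```bash
sed -i 's/np.ones((9,9))/np.ones((3,3))/' h.py
python3 - <<'E'
from h import *
s,p,R=tool();m=imaging.camera_model('wrist');im=cv2.imread('pics/w3.png')
print(plane(m,(315.6,190.5),.033))
im2=im.copy();im2[216:]=0
_,k=yellow(im2);c=max(cv2.findContours(k,0,1)[0],key=cv2.contourArea)
h=cv2.convexHull(c)[:,0];h=h[h[:,1]<205]
P=np.array([plane(m,q,.033)[:2] for q in h])
f=least_squares(lambda q:np.hypot(*(P-q).T)-.0265,[.606,.151]);print('a',f.x,f.fun.round(4))
im3=im.copy();im3[:218]=0
print('held',tinfit(m,im3,(316,280),p[2]-.0166+.023),p)
E
```

```text
[0.60683481 0.15327547 0.033     ]
a [0.60697707 0.15163242] [ 0.0005 -0.0001 -0.0007 -0.0005 -0.001  -0.001  -0.001  -0.0011 -0.0011
 -0.0009 -0.0008 -0.0012 -0.0013 -0.0014 -0.0007 -0.0001  0.0001  0.0007
  0.0005]
held (array([0.60748417, 0.15180899]), np.float64(0.0005261011809752717)) [0.60763996 0.14947352 0.16189063]
```

```bash
python3 -m crank '[{"dp":[0,-0.5,30],"turn":0},{"dp":[0,-0.5,60],"turn":0},{"dp":[0,-0.5,85],"turn":0},{"dp":[0,-0.5,100],"turn":0},{"dp":[0,-0.5,108],"turn":0}]'
python3 -m crank '[{"dp":[0,0,2],"turn":0},{"dp":[0,0,4],"turn":0},{"dp":[0,0,4],"turn":0},{"dp":[0,0,4],"turn":0}]'
python3 - <<'E'
from h import *
s,p,R=tool();print(s['time'],p,s['contact_force'])
m=imaging.camera_model('wrist');im=imaging.get_image('wrist')
im[:160]=0
print('held',tinfit(m,im,(316,280),p[2]-.0166+.023))
E
```

```text
time: 6.05
tool_pos: [0.6056, 0.1494, 0.0509]
tool_rot: [-2.02, -2.404, 0.002]
contact_force: [-0.6, -0.6, -1.0]
gripper_width: 0.0487
gripper_force: 62.6
time: 6.38
tool_pos: [0.6076, 0.1498, 0.05]
tool_rot: [2.02, 2.404, 0.003]
contact_force: [-0.3, 0.0, 0.5]
gripper_width: 0.0487
gripper_force: 62.6
6.3833 [0.60762696 0.14977972 0.05000743] [-0.3241794   0.03413742  0.50654287]
held (array([0.60735663, 0.15203729]), np.float64(0.0004286429397140917))
```

```bash
python3 -m crank '[{"dp":[-0.5,-0.5,1],"turn":0},{"dp":[-0.5,-0.5,1],"turn":0}]'
python3 -m crank '[{"dp":[0,0,1],"turn":0},{"dp":[0,0,1],"turn":0},{"dp":[0,0,1],"turn":0}]'
python3 -m crank '[{"dp":[0,0,0],"turn":0},{"dp":[0,0,0],"turn":0},{"dp":[0,0,0],"turn":0}]' 64
python3 -m crank '[{"dp":[0,0,-10],"turn":0},{"dp":[0,0,-35],"turn":0},{"dp":[0,0,-75],"turn":0},{"dp":[0,0,-115],"turn":0},{"dp":[0,0,-155],"turn":0}]'
python3 -m crank '[{"dp":[0,0,-25],"turn":0},{"dp":[0,0,-25],"turn":0},{"dp":[0,0,-25],"turn":0}]' 85
python3 - <<'E'
from h import *
s,p,R=tool();print(s['time'],p,R.round(3).tolist())
m=imaging.camera_model('wrist');im=imaging.get_image('wrist');cv2.imwrite('pics/w4.png',im)
for c,st in yellow(im,300)[0]:print(c,st,tinfit(m,im,c,.056))
E
```

```text
time: 6.6
tool_pos: [0.6076, 0.1497, 0.0497]
tool_rot: [2.019, 2.404, 0.006]
contact_force: [-2.0, 1.1, 11.9]
gripper_width: 0.0486
gripper_force: 63.9
time: 6.85
tool_pos: [0.6076, 0.1498, 0.0496]
tool_rot: [2.019, 2.404, 0.006]
contact_force: [-5.2, 1.8, 22.0]
gripper_width: 0.0487
gripper_force: 64.7
time: 7.1
tool_pos: [0.6063, 0.149, 0.0467]
tool_rot: [2.021, 2.405, 0.001]
contact_force: [0.2, 0.4, 0.1]
gripper_width: 0.064
gripper_force: 0.0
time: 7.52
tool_pos: [0.6054, 0.1489, 0.2035]
tool_rot: [-2.021, -2.405, 0.001]
contact_force: [1.2, -1.2, 0.8]
gripper_width: 0.064
gripper_force: 0.0
time: 7.77
tool_pos: [0.6069, 0.1491, 0.2287]
tool_rot: [2.019, 2.403, 0.004]
contact_force: [-0.3, 0.9, -0.2]
gripper_width: 0.0847
gripper_force: 0.0
7.7667 [0.60690932 0.14914075 0.22866223] [[-0.172, 0.985, 0.004], [0.985, 0.172, 0.0], [-0.0, 0.004, -1.0]]
[316.79894822 180.875     ] [ 289  154   57   55 2472] (array([0.60752602, 0.15102966]), np.float64(0.00030640384593728687))
```

```bash
python3 -m crank '[{"dp":[-40,-9,0],"turn":0},{"dp":[-80,-18,0],"turn":0},{"dp":[-120,-27,0],"turn":0},{"dp":[-160,-36,0],"turn":0},{"dp":[-200,-45,0],"turn":0}]'
python3 -m crank '[{"dp":[-40,-9,0],"turn":0},{"dp":[-80,-18,0],"turn":0},{"dp":[-110,-26,20],"turn":0},{"dp":[-126,-30,50],"turn":0},{"dp":[-126,-30,60],"turn":0}]'
python3 -m crank '[{"dp":[0,0,0],"turn":0},{"dp":[0,0,0],"turn":0}]'
python3 - <<'E'
from h import *
s,p,R=tool();print(s['time'],p,R.round(3).tolist())
m=imaging.camera_model('wrist');im=imaging.get_image('wrist');cv2.imwrite('pics/w5.png',im)
for c,st in yellow(im,300)[0]:print(c,st,tinfit(m,im,c,.023))
E
```

```text
time: 8.23
tool_pos: [0.5947, -0.0572, 0.2248]
tool_rot: [-2.019, -2.404, 0.002]
contact_force: [1.3, 0.8, -0.4]
gripper_width: 0.085
gripper_force: 0.0
time: 8.65
tool_pos: [0.5853, -0.1878, 0.1613]
tool_rot: [-2.022, -2.397, 0.004]
contact_force: [-1.0, 0.5, -2.0]
gripper_width: 0.0847
gripper_force: 0.0
time: 8.82
tool_pos: [0.5874, -0.184, 0.1653]
tool_rot: [-2.019, -2.403, 0.001]
contact_force: [-1.0, 1.0, 0.4]
gripper_width: 0.0848
gripper_force: 0.0
8.8167 [ 0.58735781 -0.183991    0.16532614] [[-0.172, 0.985, -0.003], [0.985, 0.172, 0.002], [0.002, -0.002, -1.0]]
[515.88251284 148.47236484] [ 474  112   82   77 3311] (array([ 0.74279259, -0.12925321]), np.float64(0.0021816001162402966))
[320.17522554 193.22484386] [ 289  163   63   61 2882] (array([ 0.59036356, -0.18429087]), np.float64(0.0004251192100025923))
```

```bash
python3 -m crank '[{"dp":[0,2.5,40],"turn":0},{"dp":[0,2.5,80],"turn":0},{"dp":[0,2.5,110],"turn":0},{"dp":[0,2.5,130],"turn":0},{"dp":[0,2.5,142],"turn":0}]'
python3 -m crank '[{"dp":[0,0,6],"turn":0},{"dp":[0,0,6],"turn":0},{"dp":[0,0,6],"turn":0}]'
python3 -m crank '[{"dp":[0,0,0],"turn":0},{"dp":[0,0,0],"turn":0},{"dp":[0,0,0],"turn":0},{"dp":[0,0,0],"turn":0},{"dp":[0,0,0],"turn":0}]' 45
python3 -m crank '[{"dp":[0,0,0],"turn":0},{"dp":[0,0,0],"turn":0},{"dp":[0,0,0],"turn":0}]'
```

```text
time: 9.28
tool_pos: [0.5904, -0.1829, 0.023]
tool_rot: [-2.018, -2.406, 0.0]
contact_force: [-0.6, 0.5, 0.1]
gripper_width: 0.0847
gripper_force: 0.0
time: 9.53
tool_pos: [0.5918, -0.1846, 0.0198]
tool_rot: [2.019, 2.404, 0.001]
contact_force: [0.2, -0.3, -0.2]
gripper_width: 0.0849
gripper_force: 0.0
time: 9.95
tool_pos: [0.5915, -0.1849, 0.0201]
tool_rot: [2.02, 2.404, 0.001]
contact_force: [-3.0, 2.0, 12.5]
gripper_width: 0.0493
gripper_force: 60.6
time: 10.2
tool_pos: [0.5915, -0.1849, 0.0201]
tool_rot: [2.02, 2.404, 0.001]
contact_force: [-2.1, 1.6, 12.0]
gripper_width: 0.0487
gripper_force: 60.6
```

```bash
python3 -m crank '[{"dp":[0,0,-15],"turn":0},{"dp":[0,0,-45],"turn":0},{"dp":[0,0,-85],"turn":0},{"dp":[0,0,-125],"turn":0},{"dp":[0,0,-165],"turn":0}]'
python3 -m crank '[{"dp":[27,6,-25],"turn":0},{"dp":[64,14,-43],"turn":0},{"dp":[102,23,-43],"turn":0},{"dp":[140,31,-43],"turn":0},{"dp":[178,40,-43],"turn":0}]'
python3 -m crank '[{"dp":[40,9,0],"turn":0},{"dp":[80,18,0],"turn":0},{"dp":[115,26,0],"turn":0},{"dp":[140,31,0],"turn":0},{"dp":[148,33,0],"turn":0}]'
python3 -m crank '[{"dp":[0,0,0],"turn":0},{"dp":[0,0,0],"turn":0}]'
python3 - <<'E'
from h import *
s,p,R=tool();print(s['time'],p,R.round(3).tolist())
m=imaging.camera_model('wrist');im=imaging.get_image('wrist');cv2.imwrite('pics/w6.png',im)
for c,st in yellow(im,300)[0]:print(c,st,tinfit(m,im,c,.056),tinfit(m,im,c,p[2]-.0201+.023))
E
```

```text
time: 10.62
tool_pos: [0.5903, -0.1845, 0.1855]
tool_rot: [2.021, 2.405, 0.0]
contact_force: [1.2, -0.4, 0.4]
gripper_width: 0.049
gripper_force: 62.9
time: 11.03
tool_pos: [0.5994, -0.0009, 0.2274]
tool_rot: [2.021, 2.403, 0.001]
contact_force: [-0.1, 0.3, -0.3]
gripper_width: 0.0486
gripper_force: 62.9
time: 11.45
tool_pos: [0.606, 0.153, 0.2267]
tool_rot: [-2.017, -2.408, -0.002]
contact_force: [0.1, 0.1, 0.4]
gripper_width: 0.0487
gripper_force: 62.9
time: 11.62
tool_pos: [0.6064, 0.1487, 0.2264]
tool_rot: [2.02, 2.405, -0.0]
contact_force: [0.4, -1.1, -0.3]
gripper_width: 0.0488
gripper_force: 62.9
11.6167 [0.6063974  0.14873088 0.22643384] [[-0.173, 0.985, 0.0], [0.985, 0.173, -0.0], [-0.001, 0.0, -1.0]]
[318.14433384 179.87863706] [ 290  148   57   62 2612] (array([0.60770501, 0.15101035]), np.float64(0.0002649511378282079)) (array([0.60881301, 0.2058686 ]), np.float64(0.002554091100538492))
[316.71849222 279.43583586] [ 259  221  116  113 9577] (array([0.6260529 , 0.01370604]), np.float64(0.007241876644580992)) (array([0.60643132, 0.15018855]), np.float64(0.00045899410066137366))
```

```bash
python3 -m crank '[{"dp":[0.5,1,35],"turn":0},{"dp":[0.5,1,70],"turn":0},{"dp":[0.5,1,100],"turn":0},{"dp":[0.5,1,125],"turn":0},{"dp":[0.5,1,140],"turn":0}]'
python3 -m crank '[{"dp":[0,0,5],"turn":0},{"dp":[0,0,8],"turn":0},{"dp":[0,0,8],"turn":0},{"dp":[0,0,8],"turn":0}]'
python3 - <<'E'
from h import *
s,p,R=tool();print(s['time'],p,s['contact_force'])
m=imaging.camera_model('wrist');im=imaging.get_image('wrist')
im[:165]=0
print('held',tinfit(m,im,(316,280),p[2]-.0201+.023))
E
```

```text
time: 12.08
tool_pos: [0.6059, 0.1475, 0.0834]
tool_rot: [-2.023, -2.401, 0.004]
contact_force: [-0.4, -0.5, 0.4]
gripper_width: 0.049
gripper_force: 62.9
time: 12.42
tool_pos: [0.6083, 0.1493, 0.0796]
tool_rot: [2.021, 2.403, 0.002]
contact_force: [-0.4, -0.6, -0.2]
gripper_width: 0.0482
gripper_force: 62.9
12.4167 [0.60825519 0.14930163 0.07959012] [-0.44049251 -0.57902061 -0.18053789]
held (array([0.60827083, 0.15072464]), np.float64(0.0003784625312366814))
```

```bash
python3 -m crank '[{"dp":[0.5,-0.7,1],"turn":0},{"dp":[0.5,-0.7,2],"turn":0},{"dp":[0.5,-0.7,2],"turn":0}]'
python3 -m crank '[{"dp":[0,0,1],"turn":0},{"dp":[0,0,1],"turn":0}]'
python3 -m crank '[{"dp":[0,0,0.5],"turn":0},{"dp":[0,0,0.5],"turn":0}]'
```

```text
time: 12.72
tool_pos: [0.6067, 0.1503, 0.0766]
tool_rot: [2.021, 2.405, 0.001]
contact_force: [0.2, -0.4, 0.3]
gripper_width: 0.0487
gripper_force: 62.9
time: 12.88
tool_pos: [0.6067, 0.1503, 0.0762]
tool_rot: [2.02, 2.405, 0.001]
contact_force: [-2.2, 0.3, 7.4]
gripper_width: 0.0484
gripper_force: 63.5
time: 13.05
tool_pos: [0.6068, 0.1503, 0.0761]
tool_rot: [2.02, 2.405, 0.001]
contact_force: [-3.7, -0.7, 11.5]
gripper_width: 0.0482
gripper_force: 64.0
```

```bash
python3 -m crank '[{"dp":[0,0,0],"turn":0},{"dp":[0,0,0],"turn":0},{"dp":[0,0,0],"turn":0}]' 64
python3 -m crank '[{"dp":[0,0,-10],"turn":0},{"dp":[0,0,-35],"turn":0},{"dp":[0,0,-75],"turn":0},{"dp":[0,0,-115],"turn":0},{"dp":[0,0,-150],"turn":0}]'
python3 -m crank '[{"dp":[0,0,0],"turn":0},{"dp":[0,0,0],"turn":0}]' 85
python3 - <<'E'
from h import *
s,p,R=tool();print(s['time'],p,R.round(3).tolist())
m=imaging.camera_model('wrist');im=imaging.get_image('wrist');cv2.imwrite('pics/w7.png',im)
for c,st in yellow(im,300)[0]:print(c,st,tinfit(m,im,c,.079))
a=imaging.get_image('side')[190:290,230:370];cv2.imwrite('pics/s7.png',np.hstack([cv2.resize(a,(420,300),interpolation=cv2.INTER_CUBIC),cv2.resize(im,(380,300))[:, :380]]))
E
```

```text
time: 13.3
tool_pos: [0.6065, 0.1502, 0.0748]
tool_rot: [2.021, 2.405, 0.0]
contact_force: [0.3, 0.4, -0.4]
gripper_width: 0.0639
gripper_force: 0.0
time: 13.72
tool_pos: [0.6065, 0.1502, 0.2279]
tool_rot: [2.02, 2.405, 0.001]
contact_force: [1.3, 0.2, -0.9]
gripper_width: 0.0638
gripper_force: 0.0
time: 13.88
tool_pos: [0.608, 0.1504, 0.228]
tool_rot: [2.019, 2.403, 0.006]
contact_force: [0.6, 0.2, -0.8]
gripper_width: 0.0844
gripper_force: 0.0
13.8833 [0.60795388 0.15038909 0.2279892 ] [[-0.172, 0.985, 0.005], [0.985, 0.172, 0.001], [-0.0, 0.005, -1.0]]
[314.55703756 188.52965953] [ 284  159   62   60 2849] (array([0.60698968, 0.1509439 ]), np.float64(0.0004613561208978878))
```

View pics/s7.png

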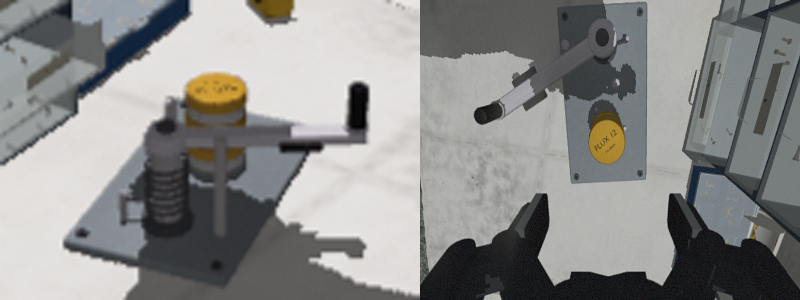

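```bash
python3 -m crank '[{"dp":[8,-28,0],"turn":7},{"dp":[16,-56,0],"turn":14},{"dp":[23,-84,0],"turn":21},{"dp":[31,-112,0],"turn":28},{"dp":[39,-139,0],"turn":35}]'
python3 -m crank '[{"dp":[0,0,0],"turn":7},{"dp":[0,0,0],"turn":14},{"dp":[0,0,0],"turn":21},{"dp":[0,0,0],"turn":28},{"dp":[0,0,0],"turn":29}]'
python3 -m crank '[{"dp":[0,0,0],"turn":0},{"dp":[0,0,0],"turn":0}]'
python3 - <<'E'
from h import *
s,p,R=tool();print(s['time'],p,R.round(3).tolist(),s['joint_pos'][5])
m=imaging.camera_model('wrist');im=imaging.get_image('wrist');cv2.imwrite('pics/w8.png',im)
print(proj(m,[[.464,.164,.137],[.464,.164,.101],[.5845,.253,.106]]))
E
```

```text
time: 14.4
tool_pos: [0.4603, 0.1644, 0.2233]
tool_rot: [-2.655, -1.677, 0.005]
contact_force: [-0.8, 0.5, 0.5]
gripper_width: 0.0852
gripper_force: 0.0
time: 14.82
tool_pos: [0.462, 0.1645, 0.2237]
tool_rot: [-2.991, -0.96, 0.004]
contact_force: [0.4, -0.3, 0.3]
gripper_width: 0.085
gripper_force: 0.0
time: 14.98
tool_pos: [0.4624, 0.1645, 0.2242]
tool_rot: [-2.987, -0.974, 0.002]
contact_force: [-0.2, -0.2, -0.4]
gripper_width: 0.0851
gripper_force: 0.0
14.9833 [0.46244551 0.16453653 0.2241556 ] [[0.808, 0.59, -0.001], [0.59, -0.808, -0.0], [-0.001, -0.001, -1.0]] 2.7036632563558993
[[319.99399586 210.67713977]
 [319.59994886 195.78114892]
 [318.67073651 -29.68176627]]
```

View pics/w8.png

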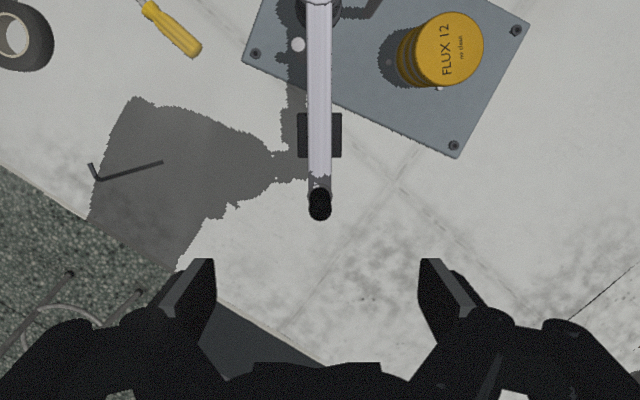

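The handle (top at (320,207)) is centred between the fingers. I'll descend and grip it.

```bash
python3 -m crank '[{"dp":[1,0,30],"turn":0},{"dp":[1,0,60],"turn":0},{"dp":[1,0,85],"turn":0},{"dp":[1,0,100],"turn":0},{"dp":[1,0,106],"turn":0}]'
python3 -m crank '[{"dp":[0,0,0],"turn":0},{"dp":[0,0,0],"turn":0},{"dp":[0,0,0],"turn":0}]'
python3 -m crank '[{"dp":[0,0,0],"turn":0},{"dp":[0,0,0],"turn":0},{"dp":[0,0,0],"turn":0},{"dp":[0,0,0],"turn":0},{"dp":[0,0,0],"turn":0}]' 8
python3 -m crank '[{"dp":[0,0,0],"turn":0},{"dp":[0,0,0],"turn":0},{"dp":[0,0,0],"turn":0}]'
python3 - <<'E'
from h import *
s,p,R=tool();print(s['time'],p,R.round(4).tolist(),s['contact_force'])
E
```

```text
time: 15.45
tool_pos: [0.462, 0.1648, 0.1164]
tool_rot: [-2.987, -0.972, 0.006]
contact_force: [-0.4, 0.5, 0.5]
gripper_width: 0.0849
gripper_force: 0.0
time: 15.7
tool_pos: [0.4646, 0.1654, 0.1199]
tool_rot: [2.988, 0.97, 0.003]
contact_force: [-1.0, 0.1, 0.6]
gripper_width: 0.0851
gripper_force: 0.0
time: 16.12
tool_pos: [0.4638, 0.1652, 0.119]
tool_rot: [2.988, 0.969, 0.0]
contact_force: [0.1, 0.4, 0.6]
gripper_width: 0.0253
gripper_force: 0.0
time: 16.37
tool_pos: [0.4645, 0.1642, 0.1192]
tool_rot: [2.986, 0.967, 0.001]
contact_force: [1.8, -5.7, 3.5]
gripper_width: 0.0143
gripper_force: 58.4
16.3667 [0.4644654  0.16421236 0.11917819] [[0.8102, 0.5862, 0.0015], [0.5862, -0.8102, -0.0023], [-0.0001, 0.0027, -1.0]] [ 1.83988718 -5.74983088  3.53210175]
```

```bash
python3 -m crank '[{"dp":[0.6,13.1,0],"turn":-5},{"dp":[2.3,26,0],"turn":-10},{"dp":[5.1,38.8,0],"turn":-15},{"dp":[9,51.3,0],"turn":-20},{"dp":[14,63.4,0],"turn":-25}]'
python3 - <<'E'
from h import *
s,p,R=tool();d=p[:2]-[.5845,.253];print(p,np.linalg.norm(d),np.degrees(np.arctan2(d[1],d[0])),R[:,0],s['contact_force'],s['gripper_width'])
E
```

```text
time: 16.78
tool_pos: [0.5124, 0.122, 0.1192]
tool_rot: [-2.704, -1.598, -0.001]
contact_force: [-0.6, 3.7, 4.5]
gripper_width: 0.0142
gripper_force: 58.8
[0.51244669 0.12198751 0.11916773] 0.14951906738547535 -118.80960108958558 [4.82118671e-01 8.76105618e-01 7.30030406e-04] [-0.6130926   3.72919182  4.49815189] 0.014231112806546587
```

```bash
python3 -m crank '[{"dp":[0.6,13.1,0],"turn":-5},{"dp":[2.3,26,0],"turn":-10},{"dp":[5.1,38.8,0],"turn":-15},{"dp":[9,51.3,0],"turn":-20},{"dp":[14,63.4,0],"turn":-25}]'
python3 -m crank '[{"dp":[0.3,8,0],"turn":-3},{"dp":[0.8,15.7,0],"turn":-6},{"dp":[1.8,23.5,0],"turn":-9},{"dp":[2.3,26,0],"turn":-10},{"dp":[2.3,26,0],"turn":-10}]'
python3 - <<'E'
from h import *
s,p,R=tool();d=p[:2]-[.5845,.253];print(p,np.linalg.norm(d),np.degrees(np.arctan2(d[1],d[0])),R[:,0],s['contact_force'],s['gripper_width'])
E
```

```text
time: 17.2
tool_pos: [0.5745, 0.1039, 0.1191]
tool_rot: [-2.293, -2.145, -0.001]
contact_force: [-4.5, 6.1, 6.7]
gripper_width: 0.0145
gripper_force: 59.0
time: 17.62
tool_pos: [0.6005, 0.1047, 0.1191]
tool_rot: [-2.101, -2.334, -0.001]
contact_force: [-4.1, 2.7, 6.8]
gripper_width: 0.0143
gripper_force: 59.2
[0.60053753 0.1046688  0.11911985] 0.14919566881418844 -83.82916604373607 [-0.10511638  0.99445915  0.00124183] [-4.12732295  2.69413931  6.79778941] 0.014281571514636703
```

```bash
python3 -m crank '[{"dp":[0.1,5.2,0],"turn":-2},{"dp":[0.4,10.5,0],"turn":-4},{"dp":[0.4,10.5,0],"turn":-4}]'
python3 -m crank '[{"dp":[0,2.6,0],"turn":-1},{"dp":[0,2.6,0],"turn":-1}]'
python3 -m crank '[{"dp":[0,2.6,0],"turn":-1},{"dp":[0,2.6,0],"turn":-1}]'
```

```text
time: 17.87
tool_pos: [0.6108, 0.1062, 0.1191]
tool_rot: [-2.017, -2.407, -0.001]
contact_force: [-5.4, 1.2, 8.3]
gripper_width: 0.0141
gripper_force: 59.1
time: 18.03
tool_pos: [0.613, 0.1066, 0.1192]
tool_rot: [-1.997, -2.423, -0.0]
contact_force: [-6.0, 2.6, 8.0]
gripper_width: 0.014
gripper_force: 59.0
time: 18.2
tool_pos: [0.6154, 0.1071, 0.1191]
tool_rot: [-1.976, -2.44, -0.0]
contact_force: [-5.0, 1.9, 8.4]
gripper_width: 0.0143
gripper_force: 59.0
```

Not at the stop yet (force is still only the spring), so I'll continue in small steps.

```bash
python3 -m crank '[{"dp":[0,1.5,0],"turn":-0.5},{"dp":[0,1.5,0],"turn":-0.5}]'
python3 -m crank '[{"dp":[0,1.5,0],"turn":-0.5},{"dp":[0,1.5,0],"turn":-0.5}]'
python3 -m crank '[{"dp":[0,1,0],"turn":0},{"dp":[0,1,0],"turn":0}]'
python3 - <<'E'
from h import *
s,p,R=tool();print(s['joint_pos'],s['torque'])
a=imaging.get_image('side')[170:310,220:420];cv2.imwrite('pics/s9.png',cv2.resize(a,None,fx=4,fy=4,interpolation=cv2.INTER_CUBIC))
cv2.imwrite('pics/w9.png',imaging.get_image('wrist'))
E
```

```text
time: 18.37
tool_pos: [0.616, 0.1072, 0.1191]
tool_rot: [-1.965, -2.448, 0.002]
contact_force: [-8.5, 2.2, 10.3]
gripper_width: 0.0141
gripper_force: 59.5
time: 18.53
tool_pos: [0.6164, 0.1073, 0.119]
tool_rot: [-1.954, -2.455, 0.004]
contact_force: [-12.0, 0.6, 13.1]
gripper_width: 0.0143
gripper_force: 60.0
time: 18.7
tool_pos: [0.6167, 0.1074, 0.119]
tool_rot: [-1.954, -2.454, 0.006]
contact_force: [-15.6, 0.9, 15.6]
gripper_width: 0.0141
gripper_force: 60.2
[ 5.55444704e-02  5.71481352e-01 -4.85358618e-02  9.56757169e-01
  3.19557101e-04  1.40055971e+00] [-0.01540779  2.83115029 -0.20144922]
```

View pics/w9.png

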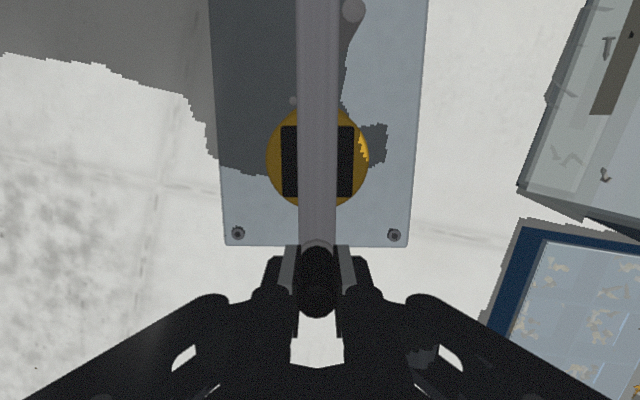

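Run:
```python
from h import *
m=imaging.camera_model('wrist');im=imaging.get_image('wrist')
_,k=yellow(im);k[:100]=0;k[215:]=0;k[:,:250]=0;k[:,385:]=0
h=cv2.convexHull(cv2.findNonZero(k))[:,0]
P=np.array([plane(m,q,.079)[:2] for q in h if q[1]>140])
f=least_squares(lambda q:np.hypot(*(P-q).T)-.0265,[.607,.151],loss='soft_l1',f_scale=.0005);print(f.x,np.abs(f.fun).max())
s=sense();print(s['time'],s['contact_force'],s['gripper_width'])
```

```text
[0.60721992 0.1515555 ] 0.00189155535015198
18.85 [-14.91339826   0.21356522  15.05177952] 0.013838056791292005
```

The stack hasn't moved: its top is at (0.607, 0.1515). The arm is firmly on its stop, so I'm handing in.

```bash
python3 -c "
from bench import job;print(job.hand_in())"
```

```text
the job is handed in; nothing more can be done
None
```

I stacked both tins squarely on the seated one (the top lid measured within about 1 mm of it), swung the keeper arm onto its forward stop and handed in at about 19 s with the fingers still holding it there; no verdict came back.

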